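# Refit the intake filter element and snap its cover home

### The arm

A 6-joint arm with a two-finger parallel gripper is mounted at the origin on a cart in front of the work surface, level with it; the furniture and walls round the work are solid. World frame = base frame: x ahead of the robot, y to its left, z up, the work surface at z = 0. Lengths are in m, angles in degrees, forces in N, time in s.
With the tool pointing down it reaches from about 0.3 to 0.75 m from the base axis. Payload 8.5 kg.
Tool frame: the origin (TCP) lies on the centre line of the jaws, within the pads' length; the fingertips stand 11 mm ahead of it and the grasp point (between the pads) lies 8 mm behind it; z points along the fingers, y is the line along which they close (so a half turn about z gives the same grasp; the last joint's range is limited). The gripper opens to 85 mm and grips with 20 to 120 N. Pads are 22 mm wide; open, the fingers measure 114 mm over their backs; the gripper's body (76 mm by 85 mm) begins 54 mm behind the grasp point. The pads swing forward as they close: fully open they stand 13 mm farther back than shut.
Start: joints at [-85.044, 21.807, 74.336, -0, 83.858, -12.336], TCP at [0.163, -0.525, 0.242] pointing down, gripper open.
Joint ranges: [-178.18, 178.18], [-50.72, 133.34], [12.68, 142.11], [-81.47, 261.47], [9.98, 163.14], [-165.26, 165.26]. Speed limits (degrees/s): [136.94, 136.94, 180, 180, 180, 180].

### API

Orientations are given as a 3x3 rotation matrix whose columns are the frame's x, y, z axes.
In Python, from rig import env, monitor, workorder, get_image gives the robot as it stands (env), with the cameras as plain functions, the readings (monitor) and the job (workorder).
- The arm moves only by the shell command python3 nudge.py FILE [FORCE], which reads ROWS from the file FILE. ROWS is 1 to 10 rows, one to a line, with the numbers parted by spaces; each row has 5 numbers: dx, dy, dz in m, then a turn about the tool's z in degrees, then the finger opening in m; each row shifts and turns the commanded pose from where the row before left it, along the tool's axes as they then stand; what a row does not reach is not made up. A row lasts 1/10 s, in which the tool goes at most 0.05 m and 8.59 degrees, less where a joint would pass 70% of its speed; a pose out of reach is approached as far as the arm can. The fingers move at their own pace and stop on an object; FORCE is the grip in N (left out, the last holds). Time passes only in rows, so rows that do not move let the fingers close. It prints the time, the measured TCP pose, the force, the opening and the grip force at its end. Input that does not fit is refused with a message, and nothing moves.
- monitor.observe(): the state, without advancing time (a new reading comes with each control period).
- get_image(name): name is "side" or "top"; returns a dict with "pixels" (420x560x3 uint8, red, green, blue), "K" (3x3 intrinsics, pixels), "extrinsics" (4x4, takes a point from world to camera coordinates). Camera axes: x right, y down, z forward; pixel columns grow to the right and rows downward; lengths in m; the calibration is good to about 2 mm. A picture is of the moment at which its call begins. There is no depth.
- workorder.close_job(): hands the job in; it is judged then, once.
The state is a dict: "time_s": time; "q": joint angles; "qvel": joint speeds; "joint_efforts": joint torques, N m; "position": TCP position; "tool_rot": TCP orientation; "ft_force": force on the tool from outside, world axes, zero at the start; "wrist_torque": the same for the moment, N m; "grip_width": finger opening in m; "gripper_force": force on a finger pad.
Only numpy, scipy, OpenCV 4.12 (cv2) and the standard library are available. Lean on these libraries where they do the work, as an engineer would, in place of code of your own. Each camera call takes 0.05 s, during which the arm holds its last target. There are 200 camera calls.

### The job

Refit the small air-intake filter on its mount on the bench: stand the pleated filter element in the pan, over the spigot. Then set the cover on with its notch over the outlet stub and press it straight down, firmly but without forcing it, until all three clip arms have snapped under the rim and it sits fully home. Grip the element lightly and leave the tools lying around where they are.

Things in the scene. Friction and masses are not known exactly. Their poses are not given: they have to be found in the camera images.
- filter_pan: Air-intake filter pan: grey casting, 90 mm outside, 82 mm inside, on four rubber buffers on a foot bolted to the bench. It gives straight down by up to 4 mm under a push (about 5 N a mm). Origin: centre of its underside, 15 mm above the bench; z up, +x towards the outlet stub. Its floor is 10 mm above the origin; on it stands a spigot, 31 mm thick, 10 mm high, tapered at the top.
- rim (a point): Centre of the top of the pan's rim, 36 mm above the pan's origin. The rim is a round bead, 4 mm thick, bevelled outside from 99 mm at the top to 104 mm at its lower edge; the cover's clips hook under that edge.
- stub_end (a point): End of the outlet stub: a level tube, 24 mm thick, that leaves the pan's rim along the pan's +x; 81 mm from its axis. The tube's top is 8 mm above the rim.
- element: Filter element standing on the bench: pleated paper cylinder with steel end caps, 54 mm thick, 62 mm high, 80 to 150 g. Origin: centre of its underside; z up. Closed on top; below it has a round socket, 36 mm wide, 13 mm deep, for the spigot. Standing in the pan, its origin is 10 mm above the pan's and its upper 36 mm are clear of the rim. Its paper stands 25 N of grip.
- cover: Grey bell-shaped cover, 115 mm across its three steel clips, 80 mm high, 0.2 kg. Origin: centre of its underside; z up. Its notch, at +x in the skirt, about 35 mm wide, must stand over the outlet stub: cover's +x along the pan's +x, 6 degrees to spare. Its locating lip (72 to 76 mm wide, 14 mm deep) enters the pan. Fully home its origin is 22 mm above the pan's.
- shoulder (a point): Centre of the cover's shoulder, 14 mm above its origin: the 104 mm wide face that rests on the rim when home. The clips meet the rim with it 7 to 8 mm above the rim; spreading them takes a push that climbs to 15 to 25 N until it is 2 mm above; then they snap in, the push drops, and it rises steeply as the shoulder lands. Keep the push under 28 N: more breaks clips.
- rib (a point): Middle of the grip rib on top of the cover, 70 mm above its origin. The rib is 14 mm thick (along the cover's y), 56 mm long (along its x), and stands from 60 to 80 mm above the origin.
- clip_a (a joint): Sprung clip arm of the cover at 60 degrees anticlockwise from the cover's +x, seen from above. 0 rad: at rest, or snapped in; about 0.08 rad while its hook is spread by the rim.
- clip_b (a joint): Sprung clip arm of the cover at 180 degrees from the cover's +x, seen from above. 0 rad: at rest, or snapped in; about 0.08 rad while its hook is spread by the rim.
- clip_c (a joint): Sprung clip arm of the cover at 60 degrees clockwise from the cover's +x, seen from above. 0 rad: at rest, or snapped in; about 0.08 rad while its hook is spread by the rim.
- the_hand_torch: Gas torch standing at the front right of the bench between the robot's starting place and the work: 70 mm thick, 0.6 m tall with its burner, fixed. Origin: centre of its foot. Swing the arm clear of it.
- ratchet: Bystander: chromed ratchet handle, 191 mm long, lying in front of the pan. Leave it alone.
- tape_measure: Bystander: tape measure, 74x78x37 mm, to the left of the pan. Leave it alone.
- masking_tape: Bystander: roll of masking tape, 96 mm across, 25 mm high, to the right of the pan. Leave it alone.
- combi_pliers: Bystander: combination pliers, 200 mm long, at the far left. Leave them alone.
- screwdriver_slot: Bystander: slotted screwdriver, 234 mm long, at the right. Leave it alone.

How it is judged:
By the outcome, as a careful person would: the job done as asked, in the order asked, and still so for the second after the job is handed in, with the robot touching nothing.
It also fails if it takes over 72 s, if anything falls off the work surface, if the arm or the gripper's body presses on something with over 40 N, if the wrist force passes 120 N, or if a joint passes its speed limit or range.

## Working session

There is one attempt and no reset: what is moved stays moved. The work goes in short steps, Python scripts to look and compute and a shell command to move; the robot and the scene stay as the last step left them, time stands still between calls to the robot, and variables do not carry over. Pictures are saved under pics/ and viewed, at most 10 in all, crops included, and the job is handed in when it is done.

```bash
ls; mkdir -p pics
python3 - <<'E'
from rig import env, monitor, workorder, get_image
import cv2,numpy as np
for n in("top","side"):
    im=get_image(n); cv2.imwrite(f"pics/{n}0.png",im["pixels"][:,:,::-1]); print(n,im["K"].tolist(),np.round(im["extrinsics"],4).tolist())
s=monitor.observe(); print({k:np.round(v,3).tolist() for k,v in s.items()})
E
```

```text
nudge.py
pics
rig.py
top [[491.8521399714783, 0.0, 286.09790894409616], [0.0, 491.8521399714783, 217.731472733595], [0.0, 0.0, 1.0]] [[0.0082, -1.0, -0.0043, 0.045], [-0.994, -0.0077, -0.1093, 0.4872], [0.1093, 0.0052, -0.994, 1.6153], [0.0, 0.0, 0.0, 1.0]]
side [[540.0438168214221, 0.0, 281.5073514497907], [0.0, 540.0438168214221, 209.95089960684103], [0.0, 0.0, 1.0]] [[-0.9994, 0.0335, 0.0044, 0.4869], [0.0171, 0.6132, -0.7898, 0.0249], [-0.0291, -0.7892, -0.6134, 1.8913], [0.0, 0.0, 0.0, 1.0]]
{'time_s': 0.1, 'q': [-85.044, 21.836, 74.378, 0.0, 83.858, -12.334], 'qvel': [0.067, -0.014, -0.099, -0.079, 0.073, -0.01], 'joint_efforts': [0.004, -44.922, -23.165, -0.0, 0.004, -0.0], 'position': [0.163, -0.525, 0.242], 'tool_rot': [[0.955, 0.297, -0.0], [0.297, -0.955, 0.001], [0.0, -0.001, -1.0]], 'ft_force': [-0.618, 0.591, 0.307], 'wrist_torque': [0.041, 0.01, 0.022], 'gripper_force': 0.0, 'grip_width': 0.085}
```

View pics/top0.png

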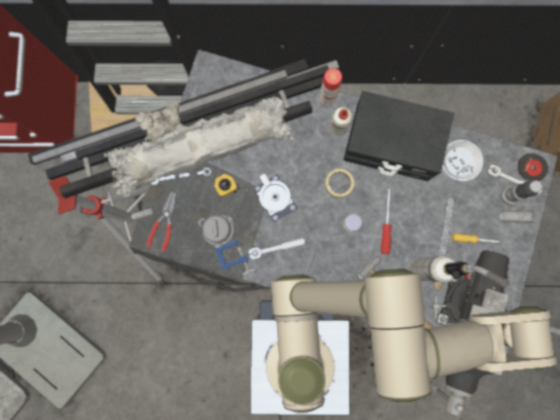

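View pics/side0.png

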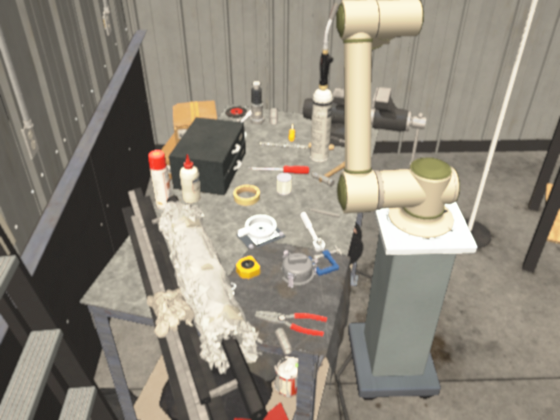

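Top: pan (275,197) with its stub towards the upper left, cover (217,229), element (353,222), torch (445,268). Side: pan (261,229), cover (298,266), element (284,185). I'll enlarge these.

```bash
cat > h.py <<'E'
import numpy as np,cv2
from rig import env, monitor, workorder, get_image
def cam(n):
    m=get_image(n); return m["pixels"],m["K"],m["extrinsics"]
def ray(K,E,p):
    R,t=E[:3,:3],E[:3,3]; c=-R.T@t; d=R.T@np.linalg.inv(K)@np.array([p[0],p[1],1.]); return c,d/np.linalg.norm(d)
def onz(K,E,p,z):
    c,d=ray(K,E,p); return c+d*(z-c[2])/d[2]
def tri(A,B):
    # A,B = (K,E,p)
    (c1,d1),(c2,d2)=ray(*A),ray(*B); s=np.linalg.lstsq(np.c_[d1,-d2],c2-c1,rcond=None)[0]
    a,b=c1+s[0]*d1,c2+s[1]*d2; return (a+b)/2,np.linalg.norm(a-b)
def proj(K,E,P):
    q=K@(E[:3,:3]@np.asarray(P,float)+E[:3,3]); return q[:2]/q[2]
def crop(px,x,y,w,h,s): return cv2.resize(px[y:y+h,x:x+w,::-1],None,fx=s,fy=s,interpolation=cv2.INTER_CUBIC)
E
python3 - <<'E'
from h import *
t=cam("top")[0]; s=cam("side")[0]
f=5
a=np.hstack([crop(t,240,165,80,60,f),crop(t,185,200,80,60,f)])
b=np.hstack([crop(s,225,200,80,60,f),crop(s,260,235,80,60,f)])
cv2.imwrite("pics/c1.png",np.vstack([a,b]))
E
```

```text
(no output)
```

View pics/c1.png

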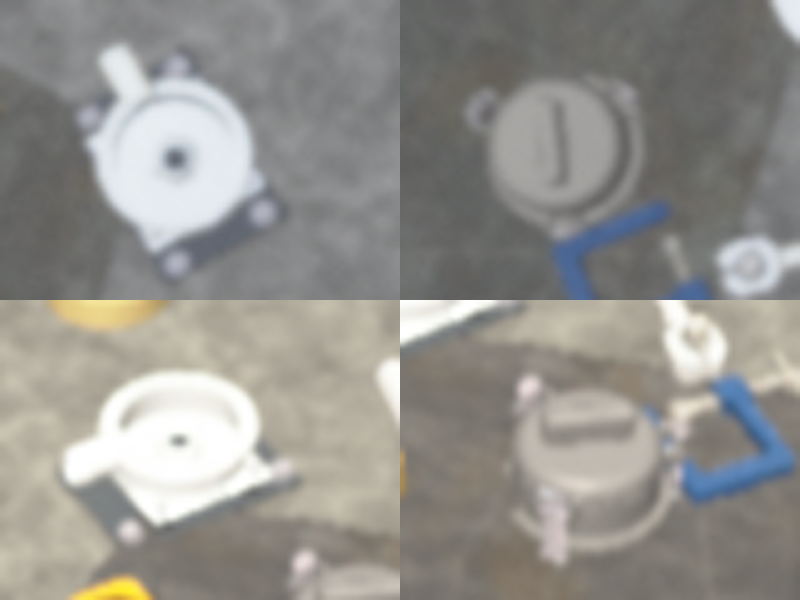

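Crops: pan spigot hole is at top (275.2,196.6) / side (261,228), and the stub end at top (263,175.5). The cover's rib runs from top (296,220) to (297.5,237), shifted by the crop origin. Its clips are at upper left, upper right and bottom, so its notch faces up in the image. Next I'll measure with masks.

Run:
```python
from h import *
T,S=cam("top"),cam("side")
def dark(C,p,r=3):
    g=cv2.cvtColor(C[0],cv2.COLOR_RGB2GRAY).astype(float); x,y=map(round,p)
    w=g[y-r:y+r+1,x-r:x+r+1]; w=np.clip(np.median(w)-10-w,0,None); yy,xx=np.mgrid[y-r:y+r+1,x-r:x+r+1]
    return np.array([(w*xx).sum(),(w*yy).sum()])/w.sum()
a,b=dark(T,(275,196.6)),dark(S,(261,228)); print("hole",a,b,tri((*T[1:],a),(*S[1:],b)))
# hand-read crops: rim & clips & rib
P=lambda ox,oy,cx,cy:(ox+cx/5-.4,oy+cy/5-.4)
for n,t,s in [("clipL",(80,108),(150,225)),("clipR",(225,95),(130,90)),("clipB",(162,230),(278,130))]:
    t=P(185,200,*t); s=P(260,235,*s); print(n,tri((*T[1:],t),(*S[1:],s)))
print("stub end top",onz(*T[1:],P(240,165,115,48),.055),"side",onz(*S[1:],P(225,200,75,170),.055))
for n,C in(("top",T),("side",S)):
  for q in [(.045)]: pass
print("torch base", onz(*S[1:],(320,160),0), "torch tip side/top", tri((*T[1:],(465,268)),(*S[1:],(327,52))))
f=8
cv2.imwrite("pics/c2.png",np.vstack([np.hstack([crop(T[0],335,200,40,35,f),crop(S[0],265,165,40,35,f)]),np.hstack([crop(T[0],197,208,40,40,f),crop(S[0],278,247,40,40,f)])]))
```

```text
hole [274.6568323 196.3757764] [260.32227488 227.70853081] (array([0.5587147 , 0.08742154, 0.03689247]), np.float64(0.003226480931403565))
clipL (array([0.47319647, 0.33182734, 0.03924989]), np.float64(0.002932705163533582))
clipR (array([0.48097796, 0.23367146, 0.05728043]), np.float64(0.003538790041590268))
clipB (array([0.39264727, 0.27268134, 0.05796161]), np.float64(0.004557232904751341))
stub end top [0.62828508 0.12782389 0.055     ] side [0.62647914 0.136447   0.055     ]
torch base [ 0.31901178 -0.3784153   0.        ] torch tip side/top (array([ 0.3172971 , -0.39251021,  0.44472618]), np.float64(0.006116023106426203))
```

View pics/c2.png

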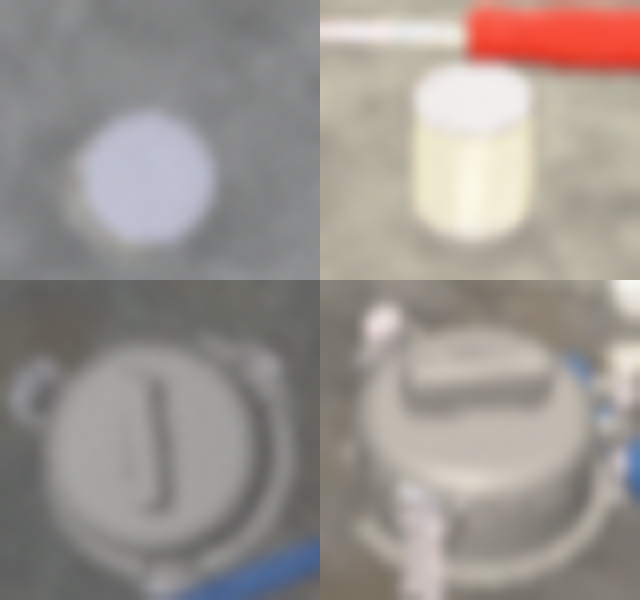

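Element top cap centre is at top (353.1,221.8) and side (283.6,177.1). The rib's top centre is at top (~213.8,227.8) and side (~297.2,255.9).

```bash
cat >> h.py <<'E'
def state():
    s=monitor.observe(); R=np.array(s["tool_rot"]); p=np.array(s["position"])
    return p,R,np.degrees(np.arctan2(R[1,0],R[0,0])),s
def plan(*pts):
    p,R,y,_=state(); print("yaw",y.round(2),"p",p.round(4))
    for q in pts:
        q=np.array(q,float); d=R.T@(q-p); print(q.round(4),"tool d",d.round(4),"len",np.linalg.norm(d).round(3)); p=q
E
python3 - <<'E'
from h import *
T,S=cam("top"),cam("side")
# element cap: masks
px=T[0].astype(int); m=((px[:,:,2]-px[:,:,1]>6)&(px.sum(2)>480)).astype(np.uint8); m[:200]=0;m[240:]=0;m[:,:335]=0;m[:,375:]=0
M=cv2.moments(m,True); a=(M['m10']/M['m00'],M['m01']/M['m00']); print("elem mask",a,M['m00'])
E_=tri((*T[1:],a),(*S[1:],(283.56,177.06))); print("elem",E_, onz(*T[1:],a,.062),onz(*S[1:],(283.56,177.06),.062))
print("rib",tri((*T[1:],(213.8,227.8)),(*S[1:],(297.2,255.9))),onz(*T[1:],(213.8,227.8),.08),onz(*S[1:],(297.2,255.9),.08))
print("cover disc",onz(*T[1:],(197+149/8-.44,208+162.5/8-.44),.058))
e=E_[0]
plan((.10,-.325,.26),(.245,-.195,.26),(.36,-.13,.20),(e[0],e[1],.13),(e[0],e[1],.041))
E
```

```text
elem mask (353.0798122065728, 221.73708920187792) 213.0
elem (array([ 0.47293638, -0.17009325,  0.06165331]), np.float64(0.0027084291147301946)) [ 0.47154953 -0.16986329  0.062     ] [ 0.4742826  -0.16998179  0.062     ]
rib (array([0.44819464, 0.28034584, 0.08569187]), np.float64(0.004326607355257413)) [0.44654536 0.28148996 0.08      ] [0.44984625 0.273737   0.08      ]
cover disc [0.44828094 0.28031198 0.058     ]
yaw 17.29 p [ 0.1635 -0.5251  0.2422]
[ 0.1   -0.325  0.26 ] tool d [-0.0011 -0.2099 -0.0177] len 0.211
[ 0.245 -0.195  0.26 ] tool d [ 0.1771 -0.081   0.    ] len 0.195
[ 0.36 -0.13  0.2 ] tool d [ 0.1291 -0.0279  0.06  ] len 0.145
[ 0.4729 -0.1701  0.13  ] tool d [0.0959 0.0719 0.07  ] len 0.139
[ 0.4729 -0.1701  0.041 ] tool d [-0.     0.     0.089] len 0.089
```

```bash
echo '0 -0.04 -0.004 0 0.085
0 -0.045 -0.004 0 0.085
0 -0.045 -0.004 0 0.085
0 -0.045 -0.004 0 0.085
0 -0.035 0 0 0.085
0 0 0 0 0.085' > path.dat && python3 nudge.py path.dat; echo '0.035 -0.016 0 0 0.085
0.035 -0.016 0 0 0.085
0.035 -0.016 0 0 0.085
0.035 -0.016 0 0 0.085
0.037 -0.017 0 0 0.085
0 0 0 -6.3 0.085
0 0 0 -6.4 0.085' > path.dat && python3 nudge.py path.dat
python3 - <<'E'
from h import *
print(state()[3]["q"]); plan((.36,-.13,.20),(.4729,-.1701,.12),(.4729,-.1701,.041))
E
```

```text
time_s: 1.0
position: [0.1007, -0.3214, 0.2586]
tool_rot: [[0.955, 0.297, -0.0], [0.297, -0.955, -0.0], [-0.0, 0.0, -1.0]]
ft_force: [-0.3, -0.1, 0.2]
grip_width: 0.0852
gripper_force: 0.0
time_s: 1.7
position: [0.2472, -0.1941, 0.2585]
tool_rot: [[0.862, 0.507, 0.0], [0.507, -0.862, -0.0], [0.0, 0.001, -1.0]]
ft_force: [-0.6, -0.8, 1.1]
grip_width: 0.0847
gripper_force: 0.0
[-6.00927074e+01 -3.94238116e+00  1.03700427e+02  3.34680981e-04
  8.02104577e+01 -5.65371018e-01]
yaw 30.47 p [ 0.2472 -0.1941  0.2585]
[ 0.36 -0.13  0.2 ] tool d [0.1297 0.002  0.0585] len 0.142
[ 0.4729 -0.1701  0.12  ] tool d [0.077  0.0918 0.0801] len 0.144
[ 0.4729 -0.1701  0.041 ] tool d [-0.    -0.     0.079] len 0.079
```

```bash
echo '0.043 0.0007 0.0195 0 0.085
0.043 0.0007 0.0195 0 0.085
0.0437 0.0006 0.0195 0 0.085
0.026 0.03 0.027 0 0.085
0.026 0.03 0.027 0 0.085
0.025 0.0318 0.026 0 0.085
0 0 0 0 0.085
0 0 0 0 0.085' > path.dat && python3 nudge.py path.dat 20
python3 - <<'E'
from h import *
plan((.4729,-.1701,.041))
T=cam("top");S=cam("side")
cv2.imwrite("pics/c3.png",np.hstack([crop(T[0],310,180,80,80,5),crop(S[0],245,120,80,80,5)]))
E
```

```text
time_s: 2.5
position: [0.4723, -0.1726, 0.1186]
tool_rot: [[0.866, 0.5, -0.002], [0.5, -0.866, 0.001], [-0.001, -0.002, -1.0]]
ft_force: [-0.3, 0.9, -0.4]
grip_width: 0.0855
gripper_force: 0.0
yaw 30.02 p [ 0.4723 -0.1726  0.1186]
[ 0.4729 -0.1701  0.041 ] tool d [ 0.0018 -0.0017  0.0776] len 0.078
```

View pics/c3.png

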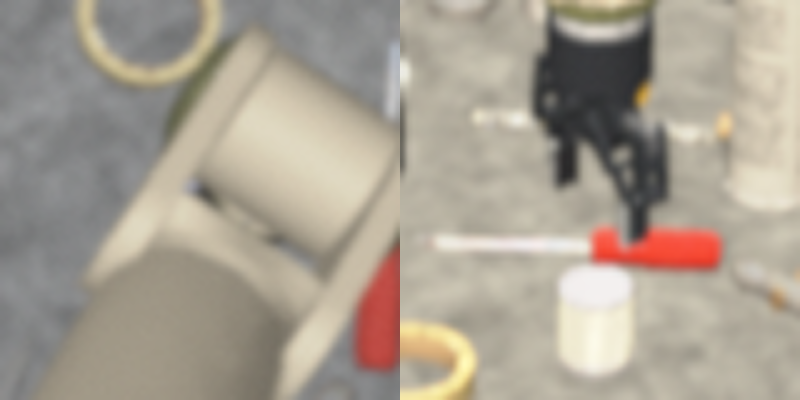

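The side crop shows the open fingers straddling the element, with tips at (565,175) and (638,238) and the cap at (596,285). The arm hides the element in the top view. Descending.

```bash
echo '0.0018 -0.0017 0.02 0 0.085
0 0 0.03 0 0.085
0 0 0.0276 0 0.085
0 0 0 0 0.085
0 0 0 0 0.06
0 0 0 0 0.056
0 0 0 0 0.05
0 0 0 0 0.05
0 0 0 0 0.05' > path.dat && python3 nudge.py path.dat 20
python3 - <<'E'
from h import *
plan()
T=cam("top");S=cam("side")
cv2.imwrite("pics/c4.png",np.hstack([crop(S[0],245,140,80,60,8)]))
E
```

```text
time_s: 3.5
position: [0.4733, -0.1706, 0.0441]
tool_rot: [[0.866, 0.5, 0.003], [0.5, -0.866, -0.002], [0.002, 0.003, -1.0]]
ft_force: [-1.8, 1.9, 7.5]
grip_width: 0.0529
gripper_force: 19.5
yaw 30.0 p [ 0.4733 -0.1706  0.0441]
```

View pics/c4.png

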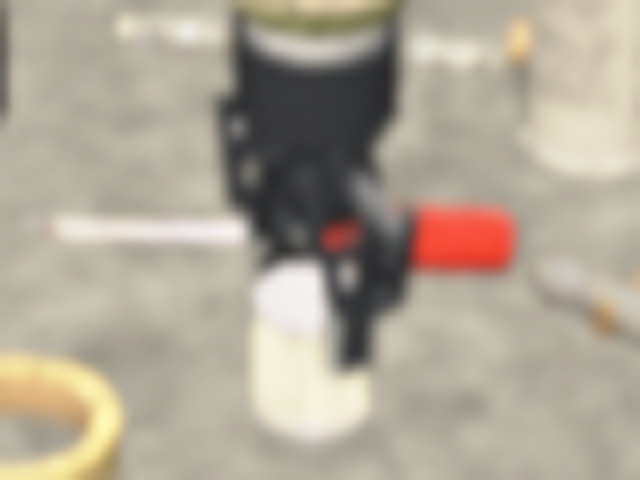

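The side crop shows the element gripped by its upper half, still upright, with the pad tip at about half height. Lifting and carrying.

```bash
echo '0 0 -0.01 0 0.05
0 0 -0.03 0 0.05
0 0 -0.04 0 0.05
0 0 -0.03 0 0.05
0 0 0 0 0.05' > path.dat && python3 nudge.py path.dat 20
python3 - <<'E'
from h import *
plan((.5587,.0874,.15),(.5587,.0874,.066))
E
```

```text
time_s: 4.1
position: [0.474, -0.171, 0.1571]
tool_rot: [[0.866, 0.5, 0.008], [0.5, -0.866, -0.005], [0.004, 0.008, -1.0]]
ft_force: [-0.2, -0.0, -1.9]
grip_width: 0.0525
gripper_force: 21.5
yaw 30.0 p [ 0.474  -0.171   0.1571]
[0.5587 0.0874 0.15  ] tool d [ 0.2025 -0.1815  0.0064] len 0.272
[0.5587 0.0874 0.066 ] tool d [-0.0003 -0.0007  0.084 ] len 0.084
```

```bash
echo '0.018 -0.016 0 0 0.05
0.031 -0.028 0 0 0.05
0.035 -0.031 0 0 0.05
0.035 -0.031 0 0 0.05
0.035 -0.031 0 0 0.05
0.031 -0.028 0 0 0.05
0.0175 -0.0165 0 0 0.05
0 0 0 0 0.05
0 0 0 0 0.05
0 0 0 0 0.05' > path.dat && python3 nudge.py path.dat 20
python3 - <<'E'
from h import *
plan((.5587,.0874,.15),(.5587,.0874,.066))
T=cam("top");S=cam("side")
cv2.imwrite("pics/c5.png",np.hstack([crop(T[0],235,160,80,80,5),crop(S[0],222,165,80,80,5)]))
E
```

```text
time_s: 5.1
position: [0.5569, 0.0873, 0.1521]
tool_rot: [[0.867, 0.499, -0.001], [0.499, -0.867, -0.0], [-0.001, -0.0, -1.0]]
ft_force: [0.4, -1.1, 0.0]
grip_width: 0.0523
gripper_force: 21.5
yaw 29.93 p [0.5569 0.0873 0.1521]
[0.5587 0.0874 0.15  ] tool d [0.0016 0.0008 0.0021] len 0.003
[0.5587 0.0874 0.066 ] tool d [0.0001 0.     0.084 ] len 0.084
```

View pics/c5.png

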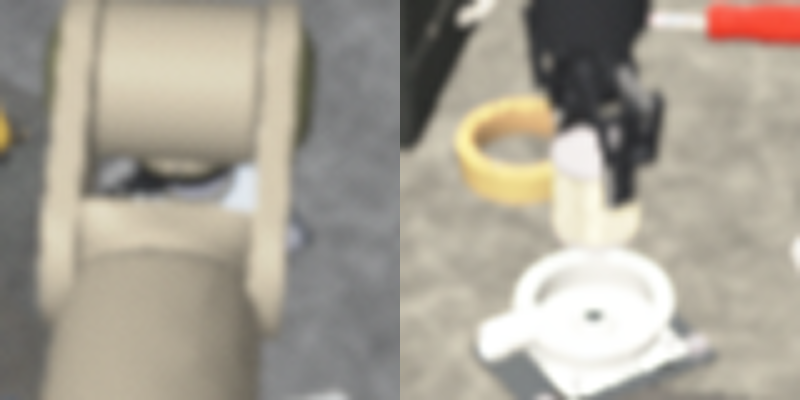

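The side crop shows the element centred over the pan: its axis is at column ~596 against the spigot hole at 594. Its lower front edge is at row ~248. I'll check the y offset with the side camera's own calibration.

Run:
```python
from h import *
S=cam("side"); p,*_=state(); z=p[2]-.0441+0
print(proj(*S[1:],(p[0],p[1]+.027,z)), "seen ~(340.8?,214.2)", proj(*S[1:],(p[0],p[1],z+.062)),"hole",proj(*S[1:],(.5587,.0874,.036)))
c=S[0][165:245,222:302]
# column profile through axis for the bottom edge and horizontal edges mid element
g=cv2.cvtColor(S[0],cv2.COLOR_RGB2GRAY)
print("col",[int(v) for v in g[203:222,258]]); print("row205",[int(v) for v in g[207,248:276]])
print("pan row", [int(v) for v in g[224,238:285]])
```

```text
[260.90187877 215.91880171] seen ~(340.8?,214.2) [260.49817076 195.18498459] hole [260.81389623 227.99333049]
col [235, 235, 236, 236, 234, 232, 233, 235, 234, 233, 232, 235, 246, 251, 247, 242, 239, 239, 242]
row205 [185, 185, 185, 188, 206, 229, 237, 237, 233, 230, 234, 240, 244, 243, 233, 222, 213, 213, 222, 228, 229, 219, 189, 171, 171, 171, 172, 177]
pan row [174, 172, 173, 174, 175, 178, 205, 245, 255, 254, 239, 198, 193, 221, 241, 251, 254, 255, 255, 255, 255, 255, 255, 255, 255, 255, 255, 255, 255, 254, 254, 251, 243, 231, 236, 252, 255, 253, 232, 192, 176, 174, 175, 176, 179, 181, 178]
```

```bash
echo '0.0027 0.0015 0.01 0 0.05
0 0 0.025 0 0.05
0 0 0.025 0 0.05
0 0 0.01 0 0.05
0 0 0 0 0.05
0 0 0 0 0.05' > path.dat && python3 nudge.py path.dat 20
python3 - <<'E'
from h import *
plan((.56,.0874,.0815))
S=cam("side"); g=cv2.cvtColor(S[0],cv2.COLOR_RGB2GRAY)
p=state()[0]; print(proj(*S[1:],(p[0],p[1],p[2]-.0141)),proj(*S[1:],(p[0],p[1],p[2]+.018)))
for r in (214,217): print(r,[int(v) for v in g[r,246:278]])
cv2.imwrite("pics/c6.png",crop(S[0],232,190,60,50,10))
E
```

```text
time_s: 5.85
position: [0.5609, 0.0881, 0.0829]
tool_rot: [[0.866, 0.5, 0.001], [0.5, -0.866, -0.0], [0.001, 0.001, -1.0]]
ft_force: [0.8, 0.5, -0.1]
grip_width: 0.0524
gripper_force: 21.5
yaw 29.98 p [0.5609 0.0881 0.0829]
[0.56   0.0874 0.0815] tool d [-0.0011  0.0002  0.0014] len 0.002
[259.91973532 220.35305187] [259.7193091  212.61684067]
214 [172, 169, 170, 172, 176, 194, 225, 237, 239, 240, 240, 240, 241, 242, 230, 163, 89, 60, 57, 51, 50, 59, 72, 79, 77, 89, 132, 175, 192, 193, 189, 183]
217 [167, 171, 186, 214, 237, 247, 242, 234, 231, 232, 233, 234, 234, 233, 226, 192, 157, 117, 74, 51, 61, 127, 215, 250, 251, 242, 225, 203, 185, 176, 171, 170]
```

View pics/c6.png

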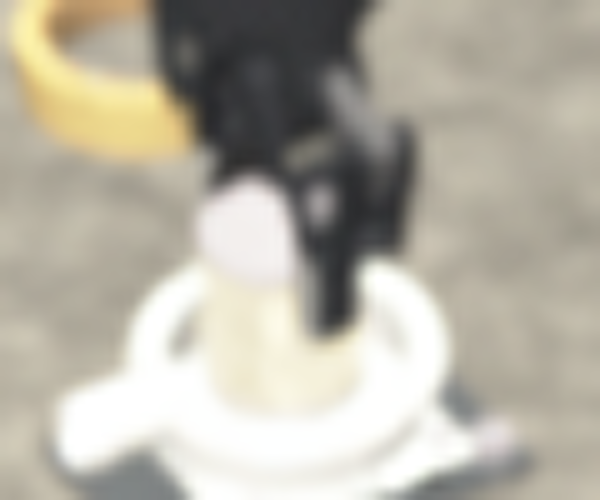

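The crop shows the element entering the pan, with axis column ~285 against rim centre ~287 (about 0.7 mm). Lowering gently onto the spigot.

```bash
echo '-0.0008 0 0.003 0 0.05
0 0 0.003 0 0.05
0 0 0.003 0 0.05
0 0 0 0 0.05' > path.dat && python3 nudge.py path.dat 20;  echo '0 0 0.002 0 0.05
0 0 0.0015 0 0.05
0 0 0 0 0.05' > path.dat && python3 nudge.py path.dat 20
```

```text
time_s: 6.3
position: [0.5594, 0.0879, 0.0729]
tool_rot: [[0.866, 0.5, -0.001], [0.5, -0.866, 0.0], [-0.001, -0.0, -1.0]]
ft_force: [-0.1, 0.3, -0.9]
grip_width: 0.0528
gripper_force: 21.5
time_s: 6.6
position: [0.5598, 0.0879, 0.0699]
tool_rot: [[0.866, 0.5, 0.0], [0.5, -0.866, 0.0], [0.0, 0.0, -1.0]]
ft_force: [-0.5, 0.4, 1.4]
grip_width: 0.0528
gripper_force: 21.6
```

```bash
echo '0 0 0.001 0 0.05
0 0 0.0005 0 0.05
0 0 0 0 0.05' > path.dat && python3 nudge.py path.dat 20
```

```text
time_s: 6.9
position: [0.5599, 0.088, 0.0689]
tool_rot: [[0.866, 0.5, 0.001], [0.5, -0.866, 0.0], [0.001, 0.0, -1.0]]
ft_force: [-2.5, 1.1, 8.2]
grip_width: 0.0528
gripper_force: 21.8
```

```bash
echo '0 0 0.0008 0 0.05
0 0 0 0 0.05' > path.dat && python3 nudge.py path.dat 20
```

```text
time_s: 7.1
position: [0.56, 0.0881, 0.0684]
tool_rot: [[0.866, 0.5, 0.002], [0.5, -0.866, 0.0], [0.001, 0.001, -1.0]]
ft_force: [-2.4, 1.2, 8.9]
grip_width: 0.0526
gripper_force: 21.9
```

Contact at the expected floor height. Releasing and rising.

```bash
echo '0 0 0 0 0.06
0 0 0 0 0.068
0 0 0 0 0.068
0 0 -0.02 0 0.07
0 0 -0.035 0 0.075
0 0 -0.04 0 0.07
0 0 -0.03 0 0.06
0 0 0 0 0.06' > path.dat && python3 nudge.py path.dat 20
python3 - <<'E'
from h import *
plan((.4482,.2803,.19),(.4482,.2803,.085))
print(state()[3]["q"])
E
```

```text
time_s: 7.9
position: [0.5612, 0.0878, 0.1965]
tool_rot: [[0.866, 0.5, 0.008], [0.5, -0.866, -0.0], [0.007, 0.004, -1.0]]
ft_force: [0.2, -0.1, -0.7]
grip_width: 0.0596
gripper_force: 0.0
yaw 30.0 p [0.5612 0.0878 0.1965]
[0.4482 0.2803 0.19  ] tool d [-0.0017 -0.2232  0.0055] len 0.223
[0.4482 0.2803 0.085 ] tool d [-0.0007 -0.0005  0.105 ] len 0.105
[-3.04362861e+00  2.54866892e+01  7.62051874e+01  9.53020133e-05
  7.78551799e+01  5.69606870e+01]
```

```bash
echo '0 -0.03 0 0 0.05
0 -0.04 0 0 0.05
0 -0.045 0 0 0.04
0 -0.045 0 0 0.04
0 -0.04 0 0 0.04
-0.002 -0.023 0 0 0.04
0 0 0 8 0.04
0 0 0 8 0.04
0 0 0 8 0.04
0 0 0 0 0.04' > path.dat && python3 nudge.py path.dat 20
python3 - <<'E'
from h import *
plan((.449,.2795,.11))
T=cam("top");S=cam("side")
a=np.hstack([crop(T[0],245,165,60,50,6),crop(S[0],232,190,60,50,6)])
b=np.hstack([crop(T[0],185,200,60,50,6),crop(S[0],268,235,60,50,6)])
cv2.imwrite("pics/c7.png",np.vstack([a,b]))
E
```

```text
time_s: 8.9
position: [0.4461, 0.2799, 0.1915]
tool_rot: [[0.995, 0.103, -0.001], [0.103, -0.995, -0.001], [-0.002, 0.0, -1.0]]
ft_force: [0.1, -0.8, -0.2]
grip_width: 0.0401
gripper_force: 0.0
yaw 5.93 p [0.4461 0.2799 0.1915]
[0.449  0.2795 0.11  ] tool d [0.0029 0.0007 0.0815] len 0.082
```

View pics/c7.png

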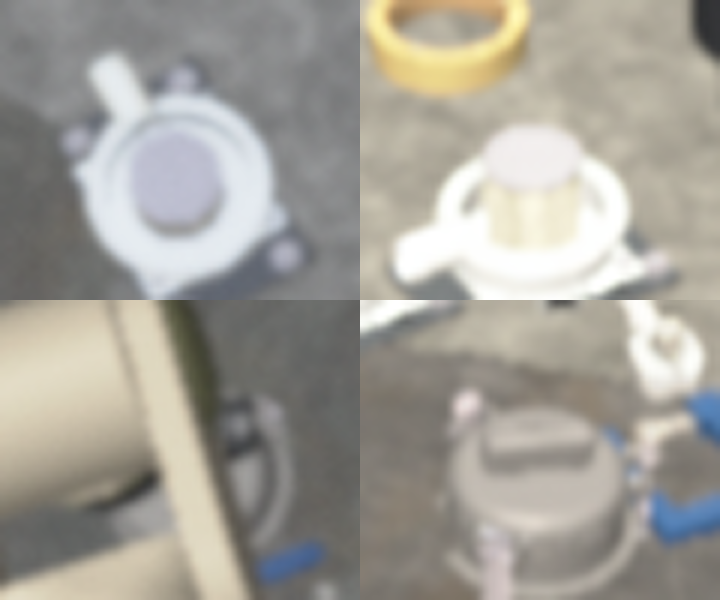

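The crops show the element upright and centred in the pan (cap at top-crop (177,180), side-crop (533,157)). The rib spans columns 485–597 in the side crop, and its top face centre is at about (541,430). The arm covers the cover in the top view.

Run:
```python
from h import *
T=cam("top");S=cam("side")
a=(274.1,194.6);b=(260.4,215.7); print("cap",tri((*T[1:],a),(*S[1:],b)),onz(*T[1:],a,.087),onz(*S[1:],b,.087))
r=((541-360)/6+268-.42,235+130/6-.42); print("rib side",r,onz(*S[1:],r,.08))
for y in(.274,.280): print(y,proj(*S[1:],(.449,y,.08)),proj(*T[1:],(.449,y,.08)))
# candidate cover centre: predicted outline points, rib ends and clips
for c in [(.449,.2795)]:
    for yaw in (5,):
        u=np.array([np.cos(np.radians(yaw)),np.sin(np.radians(yaw))]);v=np.array([-u[1],u[0]])
        for n,(x,y,z) in dict(rib_px=(.028,.007,.08),rib_mx=(-.028,.007,.08),rib_px2=(.028,-.007,.08),rib_mx2=(-.028,-.007,.08),ribb=(.028,.007,.06),ribbm=(-.028,.007,.06)).items():
            P=np.r_[np.array(c)+x*u+y*v,z]; q=proj(*S[1:],P); print(n,"side crop",((q-[268,235]+.42)*6+[360,300]).round(0))
```

```text
cap (array([0.55707989, 0.08776962, 0.08767331]), np.float64(0.004006425445912925)) [0.55516984 0.08799632 0.087     ] [0.55906406 0.08632264 0.087     ]
rib side (297.74666666666667, 256.24666666666667) [0.44830081 0.27530236 0.08      ]
0.274 [297.48792658 255.95436094] [216.13902049 227.0599514 ]
0.28 [297.60250746 257.3253329 ] [214.2801006  227.04540617]
rib_px side crop [486. 450.]
rib_mx side crop [598. 441.]
rib_px2 side crop [482. 431.]
rib_mx2 side crop [594. 422.]
ribb side crop [486. 479.]
ribbm side crop [597. 470.]
```

```bash
echo '0.003 0.0005 0.015 0 0.045
0 0 0.03 0 0.045
0 0 0.025 0 0.045
0 0 0.01 0 0.045
0 0 0 0 0.045
0 0 0 0 0.045' > path.dat && python3 nudge.py path.dat 20
python3 - <<'E'
from h import *
plan()
S=cam("side")
cv2.imwrite("pics/c8.png",crop(S[0],265,220,64,64,9))
p,R,*_=state()
for s in(1,-1):
  q=proj(*S[1:],p+R@np.array([0,s*.0225,.008])); print("tip",((q-[265,220]+.42)*9).round(0))
E
```

```text
time_s: 9.7
position: [0.45, 0.28, 0.1133]
tool_rot: [[0.994, 0.105, 0.001], [0.105, -0.994, 0.0], [0.001, -0.0, -1.0]]
ft_force: [0.4, 0.2, 0.2]
grip_width: 0.0449
gripper_force: 0.0
yaw 6.02 p [0.45   0.28   0.1133]
tip [285. 237.]
tip [307. 329.]
```

View pics/c8.png

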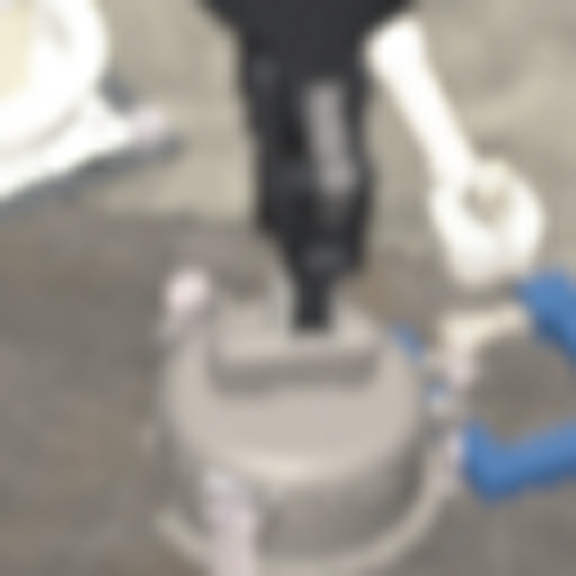

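The tip is seen at (311,330) against a predicted (307,329). The rib (columns 213–380) lies under the jaws, centred to within 1–2 mm. Descending and gripping the rib.

```bash
echo '0 0 0.015 0 0.045
0 0 0.012 0 0.045
0 0 0.008 0 0.045
0 0 0 0 0.045
0 0 0 0 0.045' > path.dat && python3 nudge.py path.dat 20
python3 - <<'E'
from h import *
plan((.45,.28,.0765))
E
```

```text
time_s: 10.25
position: [0.4497, 0.2799, 0.0777]
tool_rot: [[0.995, 0.104, 0.0], [0.104, -0.995, 0.0], [0.0, -0.0, -1.0]]
ft_force: [-0.1, 0.4, 0.4]
grip_width: 0.0447
gripper_force: 0.0
yaw 6.0 p [0.4497 0.2799 0.0777]
[0.45   0.28   0.0765] tool d [ 0.0003 -0.0001  0.0012] len 0.001
```

```bash
echo '0 0 0.001 0 0.03
0 0 0 0 0.022
0 0 0 0 0.018
0 0 0 0 0.012
0 0 0 0 0.01
0 0 0 0 0.01' > path.dat && python3 nudge.py path.dat 30;  echo '0 0 0 0 0.008
0 0 0 0 0.005
0 0 0 0 0.005' > path.dat && python3 nudge.py path.dat 60
python3 - <<'E'
from h import *
plan(); print(state()[3]["wrist_torque"])
E
```

```text
time_s: 10.85
position: [0.4496, 0.2798, 0.0766]
tool_rot: [[0.995, 0.104, 0.0], [0.104, -0.995, -0.0], [0.0, 0.0, -1.0]]
ft_force: [0.3, -1.0, 2.1]
grip_width: 0.0129
gripper_force: 31.5
time_s: 11.15
position: [0.4497, 0.2797, 0.0767]
tool_rot: [[0.995, 0.104, 0.001], [0.104, -0.995, -0.0], [0.001, 0.0, -1.0]]
ft_force: [0.2, -2.1, 4.4]
grip_width: 0.0119
gripper_force: 62.8
yaw 5.99 p [0.4497 0.2797 0.0767]
[-0.34959539  0.05714128  0.02395317]
```

```bash
echo '0 0 -0.01 0 0.005
0 0 -0.025 0 0.005
0 0 -0.04 0 0.005
0 0 -0.035 0 0.005
0 0 -0.02 -8 0.005
0 0 0 -8 0.005
0 0 0 -8 0.005
0 0 0 0 0.005' > path.dat && python3 nudge.py path.dat 60
python3 - <<'E'
from h import *
plan((.56,.088,.205)); print(state()[3]["q"],state()[3]["wrist_torque"])
E
```

```text
time_s: 11.95
position: [0.449, 0.2799, 0.2066]
tool_rot: [[0.865, 0.501, -0.001], [0.501, -0.865, 0.0], [-0.001, -0.0, -1.0]]
ft_force: [0.5, -0.8, -1.8]
grip_width: 0.012
gripper_force: 62.1
yaw 30.07 p [0.449  0.2799 0.2066]
[0.56  0.088 0.205] tool d [-1.000e-04  2.217e-01  1.500e-03] len 0.222
[1.90974598e+01 2.14177912e+01 8.11697497e+01 2.04765198e-02
 7.74471756e+01 7.90192909e+01] [-0.02483282 -0.03403521 -0.06189377]
```

```bash
echo '0 0.02 0 0 0.005
0 0.032 0 0 0.005
0 0.04 0 0 0.005
0 0.04 0 0 0.005
0 0.04 0 0 0.005
0 0.032 0 0 0.005
0 0.0175 0 0 0.005
0 0 0 0 0.005
0 0 0 0 0.005
0 0 0 0 0.005' > path.dat && python3 nudge.py path.dat 60
python3 - <<'E'
from h import *
plan((.56,.088,.15))
S=cam("side");T=cam("top")
cv2.imwrite("pics/c9.png",crop(S[0],225,155,72,80,7))
E
```

```text
time_s: 12.95
position: [0.5595, 0.0893, 0.2065]
tool_rot: [[0.866, 0.5, -0.0], [0.5, -0.866, 0.0], [-0.0, -0.001, -1.0]]
ft_force: [0.5, 1.1, -2.1]
grip_width: 0.0121
gripper_force: 62.1
yaw 30.03 p [0.5595 0.0893 0.2065]
[0.56  0.088 0.15 ] tool d [-0.0002  0.0014  0.0565] len 0.057
```

View pics/c9.png

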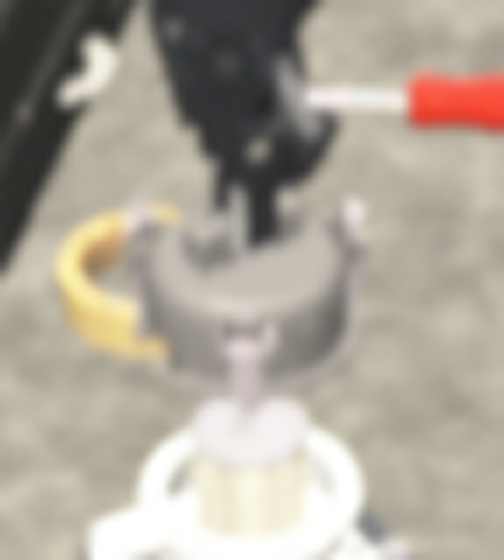

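The side crop shows the cover level and centred (columns 145–352, centre 248) over the element (251) and rim (250), which matches the expected perspective shift. Clip_a faces the camera, as it should at yaw 30°. Lowering to just above the rim.

```bash
echo '0 0.0012 0.015 0 0.005
0 0 0.015 0 0.005
0 0 0.015 0 0.005
0 0 0.015 0 0.005
0 0 0.01 0 0.005
0 0 0 0 0.005
0 0 0 0 0.005' > path.dat && python3 nudge.py path.dat 60
python3 - <<'E'
from h import *
plan((.56,.088,.125))
S=cam("side");T=cam("top")
cv2.imwrite("pics/c10.png",np.hstack([crop(S[0],230,180,60,60,7),crop(T[0],250,165,50,60,7)]))
E
```

```text
time_s: 13.75
position: [0.561, 0.0872, 0.1369]
tool_rot: [[0.866, 0.5, 0.001], [0.5, -0.866, -0.0], [0.001, 0.0, -1.0]]
ft_force: [1.1, 0.0, -2.5]
grip_width: 0.0122
gripper_force: 62.0
yaw 30.01 p [0.561  0.0872 0.1369]
[0.56  0.088 0.125] tool d [-0.0005 -0.0012  0.0119] len 0.012
```

View pics/c10.png

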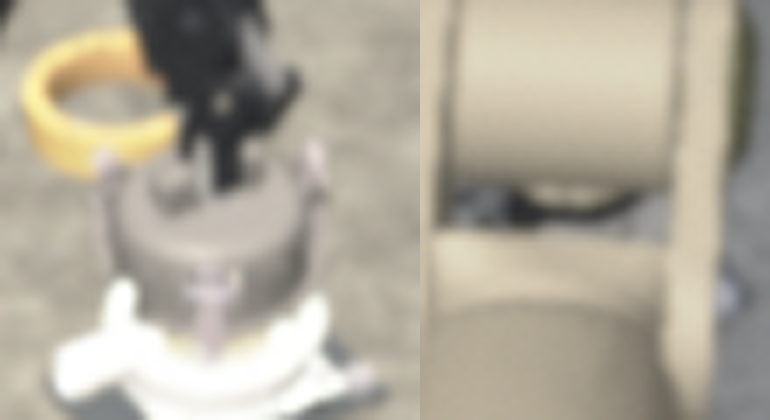

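The cover sits centred just above the rim (columns 115–307), with its notch side above the stub at lower left. I've now viewed 12 pictures, two over the limit of 10, so from here I'll use numbers only. Lowering with force checks.

```bash
echo '0 -0.0008 0.004 0 0.005
0 0 0.004 0 0.005
0 0 0.003 0 0.005
0 0 0 0 0.005' > path.dat && python3 nudge.py path.dat 80; echo '0 0 0.002 0 0.005
0 0 0.001 0 0.005
0 0 0 0 0.005' > path.dat && python3 nudge.py path.dat 80
```

```text
time_s: 14.25
position: [0.5602, 0.0876, 0.1249]
tool_rot: [[0.866, 0.5, -0.001], [0.5, -0.866, 0.0], [-0.001, -0.001, -1.0]]
ft_force: [0.5, -0.2, -1.0]
grip_width: 0.0118
gripper_force: 83.5
time_s: 14.55
position: [0.5604, 0.0877, 0.1224]
tool_rot: [[0.866, 0.5, -0.0], [0.5, -0.866, 0.0], [0.0, -0.0, -1.0]]
ft_force: [-0.1, 0.9, -2.1]
grip_width: 0.0115
gripper_force: 83.7
```

```bash
for i in 1 ; do echo '0 0 0.001 0 0.005
0 0 0.0005 0 0.005
0 0 0 0 0.005' > path.dat && python3 nudge.py path.dat 80; done; echo '0 0 0.001 0 0.005
0 0 0 0 0.005' > path.dat && python3 nudge.py path.dat 80
```

```text
time_s: 14.85
position: [0.5605, 0.0877, 0.1213]
tool_rot: [[0.866, 0.5, 0.001], [0.5, -0.866, 0.0], [0.001, 0.0, -1.0]]
ft_force: [-1.4, 0.8, 2.3]
grip_width: 0.012
gripper_force: 84.4
time_s: 15.05
position: [0.5605, 0.0877, 0.1202]
tool_rot: [[0.866, 0.5, 0.0], [0.5, -0.866, 0.0], [0.0, 0.0, -1.0]]
ft_force: [-0.7, 0.5, 4.9]
grip_width: 0.0118
gripper_force: 84.6
```

```bash
echo '0 0 0.001 0 0.005
0 0 0 0 0.005' > path.dat && python3 nudge.py path.dat 80|grep -E "pos|ft"; echo '0 0 0.001 0 0.005
0 0 0 0 0.005' > path.dat && python3 nudge.py path.dat 80|grep -E "pos|ft"
```

```text
position: [0.5605, 0.0877, 0.1194]
ft_force: [-1.7, 1.6, 7.5]
position: [0.5607, 0.0877, 0.1187]
ft_force: [-1.6, 1.6, 9.1]
```

```bash
echo '0 0 0.001 0 0.005
0 0 0 0 0.005' > path.dat && python3 nudge.py path.dat 80|grep -E "pos|ft"; echo '0 0 0.001 0 0.005
0 0 0 0 0.005' > path.dat && python3 nudge.py path.dat 80|grep -E "pos|ft"
```

```text
position: [0.5609, 0.0877, 0.118]
ft_force: [-1.4, 0.9, 11.6]
position: [0.561, 0.0877, 0.1173]
ft_force: [-2.5, 1.1, 12.5]
```

```bash
echo '0 0 0.001 0 0.005
0 0 0 0 0.005' > path.dat && python3 nudge.py path.dat 80|grep -E "pos|ft"; echo '0 0 0.001 0 0.005
0 0 0 0 0.005' > path.dat && python3 nudge.py path.dat 80|grep -E "pos|ft"
```

```text
position: [0.5612, 0.0877, 0.1166]
ft_force: [-1.6, 0.2, 14.5]
position: [0.5613, 0.0877, 0.1158]
ft_force: [-2.7, 1.8, 16.6]
```

```bash
echo '0 0 0.0007 0 0.005
0 0 0 0 0.005' > path.dat && python3 nudge.py path.dat 80|grep -E "pos|ft"; echo '0 0 0.0005 0 0.005
0 0 0 0 0.005' > path.dat && python3 nudge.py path.dat 80|grep -E "pos|ft"
```

```text
position: [0.5614, 0.0876, 0.1152]
ft_force: [-2.8, 1.5, 16.6]
position: [0.5614, 0.0877, 0.1149]
ft_force: [-2.6, 1.1, 18.5]
```

```bash
echo '0 0 0.0005 0 0.005
0 0 0 0 0.005' > path.dat && python3 nudge.py path.dat 80|grep -E "pos|ft"
```

```text
position: [0.5615, 0.0877, 0.1145]
ft_force: [-3.0, 1.9, 17.9]
```

```bash
echo '0 0 0.0005 0 0.005
0 0 0 0 0.005' > path.dat && python3 nudge.py path.dat 80|grep -E "pos|ft"
```

```text
position: [0.5615, 0.0876, 0.1141]
ft_force: [-2.9, 0.9, 19.5]
```

```bash
echo '0 0 0.0005 0 0.005
0 0 0 0 0.005' > path.dat && python3 nudge.py path.dat 80|grep -E "pos|ft"
```

```text
position: [0.5616, 0.0877, 0.1137]
ft_force: [-4.0, 0.6, 19.9]
```

```bash
echo '0 0 0.0005 0 0.005
0 0 0 0 0.005' > path.dat && python3 nudge.py path.dat 80|grep -E "pos|ft"
```

```text
position: [0.5616, 0.0876, 0.1133]
ft_force: [-3.4, 1.1, 20.3]
```

```bash
echo '0 0 0.0005 0 0.005
0 0 0 0 0.005' > path.dat && python3 nudge.py path.dat 80|grep -E "pos|ft"
```

```text
position: [0.5617, 0.0876, 0.1128]
ft_force: [-3.6, 1.2, 21.3]
```

```bash
echo '0 0 0.0005 0 0.005
0 0 0 0 0.005' > path.dat && python3 nudge.py path.dat 80|grep -E "pos|ft"
```

```text
position: [0.5619, 0.0871, 0.1117]
ft_force: [0.1, -1.5, 13.3]
```

```bash
echo '0 0 0.0005 0 0.005
0 0 0 0 0.005' > path.dat && python3 nudge.py path.dat 80|grep -E "pos|ft"
```

```text
position: [0.5619, 0.0871, 0.1112]
ft_force: [-0.3, -2.1, 15.2]
```

```bash
echo '0 0 0.0004 0 0.005
0 0 0 0 0.005' > path.dat && python3 nudge.py path.dat 80|grep -E "pos|ft"
```

```text
position: [0.5619, 0.0871, 0.111]
ft_force: [-1.4, -1.8, 16.7]
```

Clips snapped: the push fell from 21 to 13 N. I'll press a little more to be sure it's seated, staying under 25 N.

```bash
echo '0 0 0.0005 0 0.005
0 0 0 0 0.005' > path.dat && python3 nudge.py path.dat 80|grep -E "pos|ft"
```

```text
position: [0.5619, 0.0871, 0.1106]
ft_force: [-1.3, -2.5, 17.2]
```

```bash
echo '0 0 0.0004 0 0.005
0 0 0 0 0.005' > path.dat && python3 nudge.py path.dat 80|grep -E "pos|ft"
```

```text
position: [0.562, 0.0871, 0.1104]
ft_force: [-1.3, -1.0, 19.7]
```

```bash
echo '0 0 0.0003 0 0.005
0 0 0 0 0.005' > path.dat && python3 nudge.py path.dat 80|grep -E "pos|ft"
```

```text
position: [0.5619, 0.0871, 0.1102]
ft_force: [-1.5, -3.3, 19.7]
```

```bash
echo '0 0 0.0004 0 0.005
0 0 0 0 0.005' > path.dat && python3 nudge.py path.dat 80|grep -E "pos|ft"
```

```text
position: [0.5619, 0.087, 0.11]
ft_force: [-2.8, -1.5, 21.6]
```

```bash
echo '0 0 0.0003 0 0.005
0 0 0 0 0.005' > path.dat && python3 nudge.py path.dat 80|grep -E "pos|ft"; python3 -c "
from h import *
print(state()[3]['wrist_torque'])"
```

```text
position: [0.562, 0.0871, 0.11]
ft_force: [-3.4, -1.9, 24.0]
[-0.14316022  0.84336568  0.06075713]
```

Steep rise at 24 N, so it's home. Unloading to check that the clips hold.

```bash
echo '0 0 -0.002 0 0.005
0 0 -0.002 0 0.005
0 0 0 0 0.005' > path.dat && python3 nudge.py path.dat 80|grep -E "pos|ft"; echo '0 0 -0.002 0 0.005
0 0 -0.001 0 0.005
0 0 0 0 0.005' > path.dat && python3 nudge.py path.dat 80|grep -E "pos|ft"
```

```text
position: [0.5619, 0.0871, 0.1125]
ft_force: [0.8, -2.0, 10.2]
position: [0.5609, 0.0874, 0.1141]
ft_force: [3.2, -1.6, 3.4]
```

```bash
echo '0 0 -0.001 0 0.005
0 0 0 0 0.005' > path.dat && python3 nudge.py path.dat 80|grep -E "pos|ft"; echo '0 0 -0.001 0 0.005
0 0 0 0 0.005' > path.dat && python3 nudge.py path.dat 80|grep -E "pos|ft"
```

```text
position: [0.5598, 0.0877, 0.1143]
ft_force: [-0.3, -0.9, -0.3]
position: [0.5598, 0.0877, 0.1153]
ft_force: [-0.8, 0.5, -4.2]
```

It's held against a 4 N pull, beyond its 2 N weight. Easing back to zero load, opening, and retreating upward.

```bash
echo '0 0 0.001 0 0.005
0 0 0 0 0.012
0 0 0 0 0.02
0 0 0 0 0.03
0 0 0 0 0.035
0 0 -0.01 0 0.035
0 0 -0.02 0 0.035
0 0 -0.04 0 0.035
0 0 -0.03 0 0.035
0 0 0 0 0.035' > path.dat && python3 nudge.py path.dat 40; echo '-0.04 0 0 0 0.035
-0.045 0 0 0 0.035
-0.045 0 0 0 0.035
-0.04 0 0 0 0.035
0 0 0 0 0.035' > path.dat && python3 nudge.py path.dat
python3 - <<'E'
from h import *
S=cam("side");T=cam("top")
for n,C,x,y in(("side",S,230,180),("top",T,245,165)):
    g=cv2.cvtColor(C[0],cv2.COLOR_RGB2GRAY); print(n)
    for r in range(y,y+60,2): print(r,' '.join(f"{int(v):3d}" for v in g[r,x:x+62:2]))
for n,P in dict(a=(0,0,.117),rimc=(0,0,.051),clipa=(0,.0575,.042)).items():
    Q=np.array([.56,.088,0])+P; print(n,proj(*S[1:],Q),proj(*T[1:],Q))
E
```

```text
time_s: 21.25
position: [0.5619, 0.0877, 0.2201]
tool_rot: [[0.866, 0.5, 0.009], [0.5, -0.866, -0.0], [0.008, 0.005, -1.0]]
ft_force: [-0.4, 0.0, -0.5]
grip_width: 0.0351
gripper_force: 0.0
time_s: 21.75
position: [0.4098, 0.0018, 0.2149]
tool_rot: [[0.867, 0.498, -0.002], [0.498, -0.867, -0.0], [-0.002, -0.001, -1.0]]
ft_force: [0.6, 0.4, -0.3]
grip_width: 0.0344
gripper_force: 0.0
side
180  51 127 172 179 179 178 179 182 186 190 191 192 188 184 178 175 174 178 181 182 181 181 178 178 181 178 179 180 183 181 186
182  84 160 174 180 180 178 178 187 192 184 182 184 176 167 163 165 163 161 169 180 181 177 180 181 179 178 176 173 173 175 177
184 133 174 173 176 179 182 197 205 213 207 197 189 167 154 155 161 162 161 168 172 178 177 178 182 182 180 173 167 164 166 171
186 157 169 171 185 214 222 223 216 223 219 220 226 224 198 166 165 168 170 172 177 181 181 179 184 187 185 173 165 165 163 168
188 181 183 194 224 223 200 188 188 195 197 200 206 224 237 211 173 174 170 170 180 186 188 190 188 190 187 178 170 170 164 173
190 196 198 225 218 164 158 165 173 178 181 183 185 186 217 233 186 1
[... 6455 characters left out ...]
167 162
217 103 100 101 107 109 108 111 108 112 132 134 127 126 117 158 183 149 107 155 203 206 204 170 186 199 197 193 190 186 183 179
219 103 104 106 110 110 107 110 107 120 139 141 136 133 123 140 157 127 119 177 208 208 200 167 199 205 204 202 199 198 194 191
221 105 107 104 110 116 119 117 109 123 134 142 143 141 133 120 119 113 133 192 208 208 187 179 210 212 210 208 206 205 203 200
223 105 103 102 105 117 123 118 113 130 135 142 142 141 142 134 124 111 149 200 208 206 179 198 216 215 214 213 211 210 208 206
a [259.92644238 208.71064361] [273.84553066 191.61939538]
rimc [260.33118906 224.60494442] [274.4256417  194.85441796]
clipa [260.43225774 238.13352504] [257.21181788 195.14603053]
```

```bash
python3 -c "
from rig import env, monitor, workorder, get_image
print(workorder.close_job())"
```

```text
the job is handed in; nothing more can be done
None
```

The filter is refitted and handed in at about 22 s: element on the spigot (grip about 22 N); cover pressed to 24 N, where the clips snapped (21 to 13 N) and it landed, then held a 4 N pull, though I didn't check each clip by eye, and I viewed 12 pictures against the limit of 10.

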